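Select channel three at the dispenser's H gate and start it

ROBOT

A 6-joint arm with a two-finger parallel gripper is mounted at the origin on the work surface. World frame = base frame: x ahead of the robot, y to its left, z up, the work surface at z = 0. Lengths are in m, angles in rad, forces in N, time in s.
With the tool pointing down it reaches from about 0.25 to 0.725 m from the base axis. Payload 4 kg.
Tool frame: the origin (TCP) lies on the front face of the gripper's body, between the roots of the fingers; the fingertips stand 73 mm ahead of it and the grasp point (between the pads) lies 54 mm ahead of it; z points along the fingers, y is the direction in which the jaws open and shut (so a half turn about z gives the same grasp; the last joint's range is limited). The gripper opens to 85 mm and grips with 20 to 120 N. Pads are 22 mm wide; open, the fingers measure 114 mm over their backs; the gripper's body (76 mm by 85 mm) begins 54 mm behind the grasp point. The pads swing forward as they close: fully open they stand 13 mm farther back than shut.
Start: joints at [1.327, 0.241, 0.005, 1.335, 0, 1.571], TCP at [0.121, 0.485, 0.304] pointing down, gripper open.
Joint ranges: [-2.72, 2.72], [-1.05, 1.87], [-1.09, 1.28], [-1.99, 2.15], [-1.42, 1.44], [-3.14, 3.14]. Speed limits (rad/s): [2.79, 2.79, 3.14, 3.14, 3.14, 3.14].

INTERFACE

Orientations are given as a unit quaternion [x, y, z, w].
In Python, from workcell import sensors, camera, order gives the robot as it stands. The module is installed in compiled form; this text tells all that it offers.
- The arm moves only by the shell command python3 -m inch 'ROWS'. ROWS is JSON, one flat list of numbers, 5 for each row, row after row: the opening, from -1 (shut) to 1 (fully open), then the shift along the tool's x, y, z in mm, then the turn about the tool's z in units of 6 degrees (1.0 is 6 degrees). A call has 1 to 8 rows; each row is the pose to reach, as a shift and turn from the pose commanded when the call began, along the tool's axes at that moment; what a row does not reach only later rows make up. A row lasts 1/10 s, in which the tool goes at most 50 mm and 8.59 degrees, less where a joint would pass 70% of its speed; a pose out of reach is approached as far as the arm can. A call with a gripper value outside its range is refused whole. The fingers move at their own pace and stop on an object; the grip force is fixed at half the most. Time passes only in rows, so rows that repeat a pose let the fingers close. It gives the time, the measured TCP pose, the force and the opening at its end, in the units of the state.
- sensors.get_obs(): the state, without advancing time (a new reading comes with each control period).
- camera(name): name is "side" or "top" or "wrist"; returns a dict with "pixels" (400x640x3 uint8, red, green, blue), "intrinsics" (3x3 intrinsics, pixels), "k1" (the pictures are not rectified: a ray, as slopes to the right and down, at radius r is drawn at 1 + k1 r^2 times it, then the intrinsics apply), "extrinsics" (4x4, takes a point from camera to world coordinates). Camera axes: x right, y down, z forward; pixel columns grow to the right and rows downward; lengths in m; the calibration is good to about 2 mm. A picture is of the moment at which its call begins. There is no depth.
- order.job_done(): hands the job in, once; it reports no verdict.
The state is a dict: "clock": time; "joint_pos": joint angles; "joint_vel": joint speeds; "tau": joint torques, N m; "eef_pos": TCP position; "tool_rot": TCP orientation; "ft_force": force on the tool from outside, world axes, zero at the start; "ft_torque": the same for the moment, N m; "grip_width": finger opening in m.
Only numpy, scipy, OpenCV 4.12 (cv2) and the standard library are available. Lean on these libraries where they do the work, as an engineer would, in place of code of your own. Each camera call takes 0.05 s, during which the arm holds its last target.

TASK

Set the dispenser to channel three: with the fingertips, push the black lever across the H gate to the right, then push it forward, away from you, fully home into slot three (orange, three dots), without dipping into any other slot or pulling the knob up. Only then press the green start button down and let it come back. Lift nothing, and leave the other things where they stand.

Things in the scene. Friction and masses are not known exactly. Their poses are not given: they have to be found in the camera images.
- console: Fixed cream console, 200 (x) x 180 (y) x 94 mm tall, an aluminium H gate in its top. Origin: centre of its underside; x = forward, y = left, z up; turned up to 0.35 rad from the robot's axes. The gate: a cross slot along y at x = 0 joins two slots along x at y = +21 and -21 mm, each 18 mm wide, reaching x = +36 and -36 mm. The lever pivots 3 mm above the origin.
- slot3 (a point): Far end of slot 3 (x +36, y -21 mm in the console's frame), at the gate plate's top, 94 mm up. Coloured tiles with white dots mark the slot ends: 1 (purple, one dot) forward left, 2 (teal, two) back left, 3 (orange, three) forward right, 4 (red, four) back right; forward and right as seen by the robot.
- knob_mid (a point): Centre of the lever's black knob, an upright cylinder 28 mm in diameter and 42 mm tall (21 mm above and below this point) on a steel stick 10 mm thick. The point lies 150 mm along the stick from the pivot, so it swings on a sphere about the pivot, 153 mm above the table when the lever is upright.
- across (a joint): Lever's sideways lean, rad: 0 in the middle, positive to the right (the console's -y). About +0.23 is in line with the right-hand slots (+0.20 to +0.265 is possible there; it stops at about +0.265), -0.23 with the left-hand slots. The lever stays where it is left; pushing takes 2 to 4 N at the knob, and the gate resists rigidly. Starts in the cross slot, left of or near the middle.
- forward (a joint): Lever's forward lean, rad: 0 = in the cross slot (neutral), positive forward (the console's +x). A slot's end stops it at about +0.315 (knob about 47 mm forward of neutral). In the cross slot it has only 0.035 rad of play. Stays where it is left, 2 to 4 N at the knob.
- knob (a joint): How far the knob has been pulled up along the stick against its spring, m: 0 = down as it should stay, 0.015 = fully up; about 9 N begins to lift it.
- startbox: Fixed cream box 100 x 90 x 50 mm with the round green start button in the middle of its top. Origin: centre of its underside, z up.
- start_top (a point): Centre of the top face of the green start button, 30 mm in diameter, about 72 mm above the table; it is pressed straight down.
- start (a joint): How far the start button is pressed, m: 0 = out, 0.006 = fully down. 1.5 N begins to move it, 5 N holds it fully down; it springs back.
- jar: Loose bystander: white jar, 84 mm diameter, 150 mm tall, beside the work on the left. Origin: centre of its underside.
- cell: Loose bystander: clear cylindrical flow cell, 44 mm diameter and 65 mm tall, with a steel bracket, standing just beyond the start box. Origin: centre of its underside.
- fitting: Loose bystander: steel and brass fitting, 20 mm diameter, 26 mm tall, standing on the console's top at its far left corner. Origin: centre of its underside.
- vial: Loose bystander: amber vial with blue cap, 22 mm diameter, 30 mm tall, standing on the console's top at its near left corner. Origin: centre of its underside.
- driver: Loose bystander: red-handled screwdriver, 170 mm long, lying on the table at the right.
- mug: Loose bystander: blue mug, 80 mm diameter, 90 mm tall, on the table at the right. Origin: centre of its underside.
- tipbox: Loose bystander: blue box with a clear cover, 82 x 112 x 63 mm, on the table at the left. Origin: centre of its underside.
Not all that is in view belongs to the job. What is shaped like the startbox but purple or yellow is not meant.

How it is judged:
By the outcome, as a careful person would: the job done as asked, in the order asked, and still so for the second after the job is handed in, with the robot touching nothing.
It also fails if it takes over 54 s, if anything falls off the work surface, if the arm or the gripper's body presses on something with over 40 N, if the wrist force passes 120 N, or if a joint passes its speed limit or range.

## Working session

There is one attempt and no reset: what is moved stays moved. The work goes in short steps, Python scripts to look and compute and a shell command to move; the robot and the scene stay as the last step left them, time stands still between calls to the robot, and variables do not carry over. Pictures are saved under pics/ and viewed, and the job is handed in when it is done.

```bash
mkdir -p pics; cat > h.py <<'E'
import numpy as np, cv2, pickle
from workcell import sensors, camera, order
def grab(n,f):
    c=camera(n); cv2.imwrite(f'pics/{f}.png',c['pixels'][:,:,::-1]); pickle.dump(c,open(f'pics/{f}.pkl','wb')); return c
def load(f): return pickle.load(open(f'pics/{f}.pkl','rb'))
def crop(f,x0,y0,x1,y1,s,o):
    im=load(f)['pixels'][y0:y1,x0:x1,::-1]; cv2.imwrite(f'pics/{o}.png',cv2.resize(im,None,fx=s,fy=s,interpolation=cv2.INTER_CUBIC))
def ray(c,u,v):
    K=np.array(c['intrinsics']);d=np.array([(u-K[0,2])/K[0,0],(v-K[1,2])/K[1,1]]);p=d.copy()
    for _ in range(30): p=d/(1+c['k1']*(p@p))
    T=np.array(c['extrinsics']);r=T[:3,:3]@np.array([p[0],p[1],1]);return T[:3,3],r/np.linalg.norm(r)
def onz(c,u,v,z):
    o,r=ray(c,u,v);return o+r*(z-o[2])/r[2]
def proj(c,P):
    T=np.array(c['extrinsics']);K=np.array(c['intrinsics']);q=T[:3,:3].T@(np.array(P)-T[:3,3]);p=q[:2]/q[2]
    p=p*(1+c['k1']*(p@p));return K[0,0]*p[0]+K[0,2],K[1,1]*p[1]+K[1,2]
def tri(l):
    A=np.zeros((3,3));b=np.zeros(3)
    for c,u,v in l:
        o,r=ray(c,u,v);M=np.eye(3)-np.outer(r,r);A+=M;b+=M@o
    return np.linalg.solve(A,b)
E
python3 - <<'E'
from h import *
for n in['side','top','wrist']:
    c=grab(n,n+'0');print(n,np.round(c['extrinsics'],3).tolist(),c['k1'])
print(sensors.get_obs())
E
```

```text
side [[0.923, -0.224, 0.312, 0.109], [-0.384, -0.549, 0.742, -0.892], [0.005, -0.806, -0.593, 0.833], [0.0, 0.0, 0.0, 1.0]] -0.013377852518057901
top [[-0.029, -0.998, 0.052, 0.411], [-1.0, 0.029, 0.001, -0.025], [-0.002, -0.052, -0.999, 1.532], [0.0, 0.0, 0.0, 1.0]] -0.1265613408038113
wrist [[0.241, 0.92, 0.309, 0.04], [0.971, -0.227, -0.08, 0.505], [-0.003, 0.32, -0.948, 0.373], [0.0, 0.0, 0.0, 1.0]] -0.04204013715312524
{'clock': 0.15, 'joint_pos': array([ 1.32696905e+00,  2.41237819e-01,  4.03889564e-03,  1.33520347e+00,
       -7.39410841e-06,  1.57079621e+00]), 'joint_vel': array([ 3.45513485e-04, -1.76454330e-03,  3.46559859e-03,  1.47921609e-03,
        7.55713363e-04, -5.74316705e-05]), 'tau': array([ 1.12727253e-05, -3.72636402e+01,  2.52637661e+01,  1.23787639e-02,
       -1.25642285e-05, -6.49742233e-06]), 'eef_pos': array([0.12062362, 0.48485935, 0.30322041]), 'tool_rot': array([ 1.21611763e-01,  9.92577420e-01, -7.97520602e-04, -9.39885706e-05]), 'ft_force': array([0.56278371, 0.46625001, 0.04169446]), 'ft_torque': array([-0.01073738, -0.04329388, -0.01606439]), 'grip_width': 0.08522174838717396}
```

View pics/side0.png

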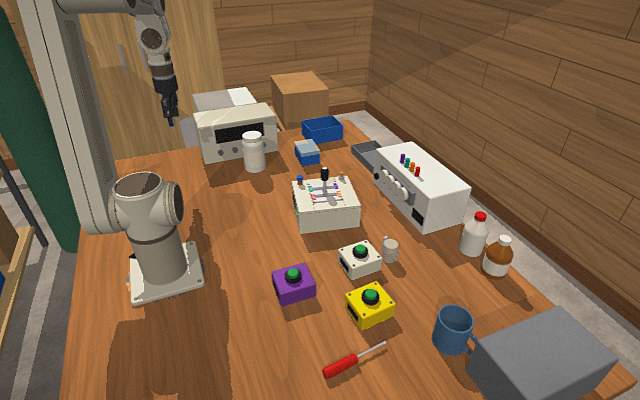

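View pics/top0.png

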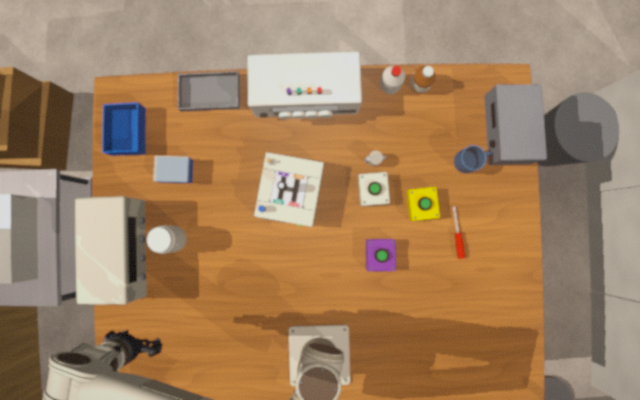

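```bash
python3 - <<'E'
from h import *
crop('top0',240,130,450,280,3.8,'a'); crop('side0',270,150,410,290,5.5/1.3,'b')
E
```

```text
(no output)
```

View pics/a.png

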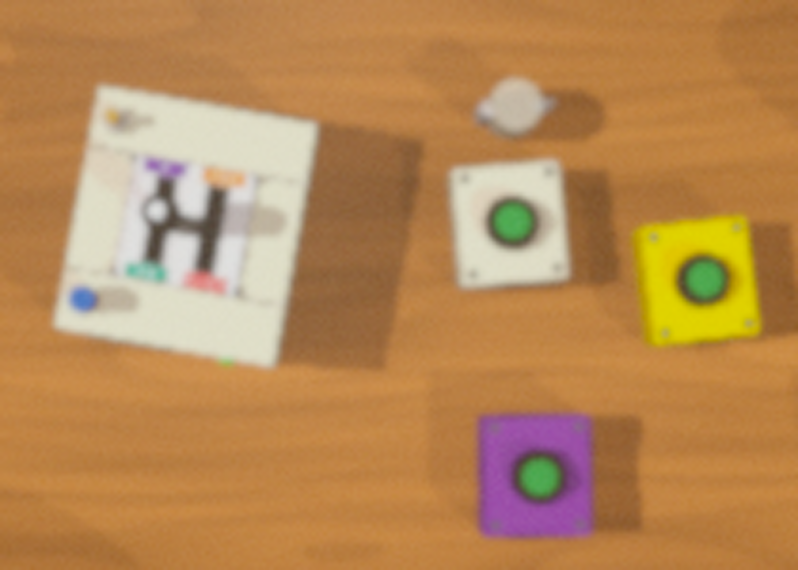

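View pics/b.png

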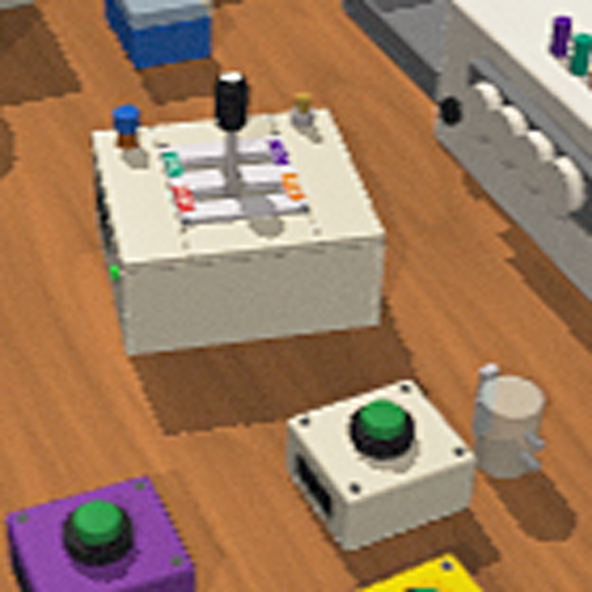

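The top crop shows the console's corners at crop pixels (100,87), (317,122), (277,367) and (53,327). The knob's white cap is at (157,210), so the lever leans left in the cross slot. The cream start box's button is at (513,222).

```bash
cat >> h.py <<'E'
def setup():
    t=load('top0'); s=3.8
    f=lambda x,y:(240+x/s,130+y/s)
    C=np.array([onz(t,*f(*p),.094) for p in[(100,87),(317,122),(277,367),(53,327)]])
    return t,f,C
E
python3 - <<'E'
from h import *
t,f,C=setup();print(C.round(4)); o=C.mean(0)
xa=(C[0]+C[1]-C[2]-C[3])[:2]; ya=(C[0]+C[3]-C[1]-C[2])[:2]
print('len',np.linalg.norm(xa)/2,np.linalg.norm(ya)/2,'yaw',np.arctan2(xa[1],xa[0]),np.arctan2(-ya[0],ya[1]))
print(o)
s=load('side0');k=592/140
g=lambda x,y:(270+x/k,150+y/k)
kt=tri([(t,*f(157,210)),(s,*g(232,78))]);print('knobtop',kt, onz(t,*f(157,210),.174))
b=tri([(t,*f(513,222)),(s,*g(382,413))]);print('button',b,onz(t,*f(513,222),.072),onz(s,*g(382,413),.072))
yaw=(np.arctan2(xa[1],xa[0])+np.arctan2(-ya[0],ya[1]))/2
R=np.array([[np.cos(yaw),-np.sin(yaw)],[np.sin(yaw),np.cos(yaw)]])
print('knob in console',R.T@(kt[:2]-o[:2]),yaw)
for n,p in dict(cell=(513,105)).items():print(n,onz(t,*f(*p),.065))
c=[onz(t,*f(*p),.05) for p in[(450,168),(557,160),(568,280),(460,288)]];print(np.mean(c,0),'\n',np.array(c))
# side check of corners
for q in C: print(np.array(proj(s,q)).round(1), ((np.array(proj(s,q))-[270,150])*k).round(0))
E
```

```text
[[ 0.6442  0.1432  0.094 ]
 [ 0.6103 -0.0313  0.094 ]
 [ 0.4143  0.0065  0.094 ]
 [ 0.4514  0.1853  0.094 ]]
len 0.1984753532832221 0.1801923899248574 yaw -0.20248216681305736 -0.1983404593099795
[0.53002266 0.07592737 0.094     ]
knobtop [0.53737616 0.09190543 0.17280351] [0.53563902 0.09243999 0.174     ]
button [ 0.52830064 -0.18962609  0.07105008] [ 0.5266937  -0.18880267  0.072     ] [ 0.52940123 -0.19101253  0.072     ]
knob in console [0.00402553 0.01712213] -0.20041131306151844
cell [ 0.62385436 -0.19314259  0.065     ]
[ 0.52698617 -0.1877653   0.05      ] 
 [[ 0.57482564 -0.14056522  0.05      ]
 [ 0.57903056 -0.22980209  0.05      ]
 [ 0.47903718 -0.23521463  0.05      ]
 [ 0.47505128 -0.14547928  0.05      ]]
[346.1 174.4] [322. 103.]
[360.3 203.9] [382. 228.]
[298.3 211.5] [120. 260.]
[290.7 179.7] [ 88. 125.]
```

```bash
python3 -m inch '[-1,-25,-11,0,-0.4,-70,-32,0,-0.4,-115,-53,0,-0.4,-160,-73,0,-0.4,-205,-94,0,-0.4,-250,-114,0,-0.4]' ; python3 -m inch '[-1,-45,-21,0,0,-90,-41,0,0,-135,-61,0,0,-180,-82,0,0,-215,-100,0,0,-235,-110,0,0,-242,-114,0,0,-242,-114,0,0]'
```

```text
out of range
validation failed for argument at $...
```

Both calls were refused because I left out the gripper value on the later rows. I'll retype them.

```bash
python3 -m inch '[-1,-25,-11,0,-0.4, -1,-70,-32,0,-0.4, -1,-115,-53,0,-0.4, -1,-160,-73,0,-0.4, -1,-205,-94,0,-0.4, -1,-250,-114,0,-0.4]'
```

```text
clock: 0.75
eef_pos: [0.3368, 0.3127, 0.3038]
tool_rot: [0.101, 0.995, -0.0, -0.0]
ft_force: [0.6, 1.2, 0.0]
grip_width: 0.0003
```

```bash
python3 -m inch '[-1,-44,-23,0,0, -1,-88,-45,0,0, -1,-132,-68,0,0, -1,-176,-90,0,0, -1,-215,-110,0,0, -1,-238,-122,0,0, -1,-238,-122,0,0]'
python3 - <<'E'
from h import *
grab('side','side1');grab('wrist','wrist1');crop('side1',250,80,410,230,4,'b1')
E
```

```text
clock: 1.45
eef_pos: [0.5467, 0.1443, 0.3027]
tool_rot: [0.103, 0.995, -0.0, -0.0]
ft_force: [-0.1, 0.5, -0.2]
grip_width: 0.0001
```

View pics/b1.png

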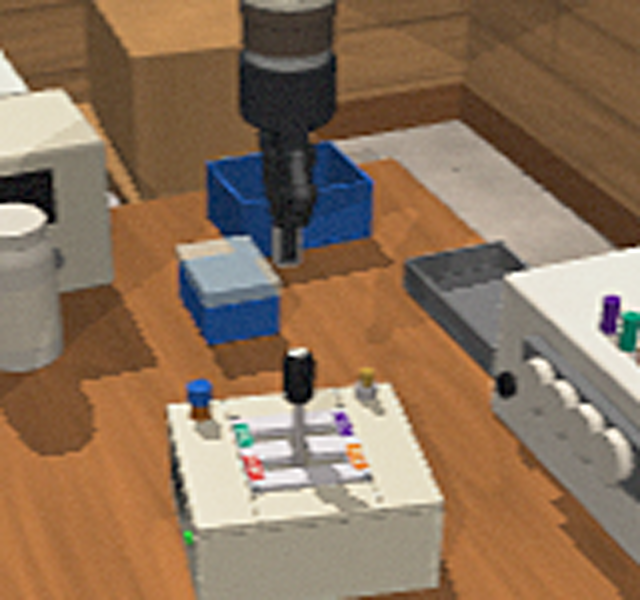

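View pics/wrist1.png

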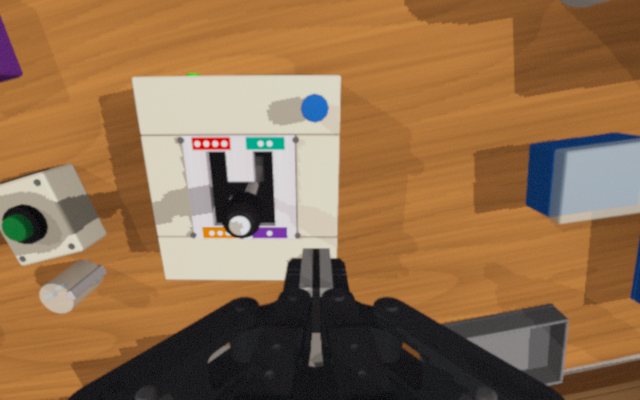

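The wrist view shows the console's corners at (133,77), (341,76), (338,280) and (165,280). The knob cap is at (239,225), and the closed fingertips at about (316,255).

```bash
python3 - <<'E'
from h import *
w=load('wrist1');t,f,C0=setup()
C=np.array([onz(w,*p,.094) for p in[(338,280),(165,280),(133,77),(341,76)]]);print(C.round(4));o=C.mean(0)
xa=(C[0]+C[1]-C[2]-C[3])[:2]; ya=(C[0]+C[3]-C[1]-C[2])[:2]
print('len',np.linalg.norm(xa)/2,np.linalg.norm(ya)/2,'yaw',np.arctan2(xa[1],xa[0]),np.arctan2(-ya[0],ya[1]),o)
s=load('side1')
kt=tri([(t,*f(157,210)),(w,239,225),(s,250+299/4,80+354/4)]);print(kt)
for z in(.165,.173,.177):print(onz(w,239,225,z))
print('tip',tri([(w,316,255),(s,250+287/4,80+260/4)]))
print('box',onz(w,22,224,.072))
E
```

```text
[[ 0.6442  0.1483  0.094 ]
 [ 0.609  -0.0271  0.094 ]
 [ 0.4171  0.015   0.094 ]
 [ 0.4533  0.186   0.094 ]]
len 0.19556654135914608 0.17682516419337158 yaw -0.2055447455904602 -0.20321106297833214 [0.53091575 0.08057335 0.094     ]
[0.53726474 0.09259494 0.17183162]
[0.53935845 0.09075256 0.165     ]
[0.53646681 0.09353216 0.173     ]
[0.53502099 0.09492196 0.177     ]
tip [0.54645399 0.14607598 0.22684827]
box [ 0.52482165 -0.1741027   0.072     ]
```

```bash
python3 -m inch '[-1,0,0,40,0, -1,0,0,75,0, -1,0,0,86,0, -1,0,0,86,0, -1,0,0,86,0]'; python3 -m inch '[-1,0,-8,0,0, -1,0,-16,0,0, -1,0,-24,0,0, -1,0,-32,0,0, -1,0,-40,0,0, -1,0,-40,0,0]'
python3 - <<'E'
from h import *
grab('side','side2');grab('wrist','wrist2');crop('side2',270,110,390,230,5,'b2')
E
```

```text
clock: 2.05
eef_pos: [0.5448, 0.1478, 0.2194]
tool_rot: [0.1, 0.995, 0.0, 0.001]
ft_force: [0.4, -0.2, -0.1]
grip_width: 0.0002
clock: 2.65
eef_pos: [0.5365, 0.1067, 0.2183]
tool_rot: [0.102, 0.995, 0.0, 0.0]
ft_force: [0.5, 0.9, 0.4]
grip_width: -0.0
```

View pics/b2.png

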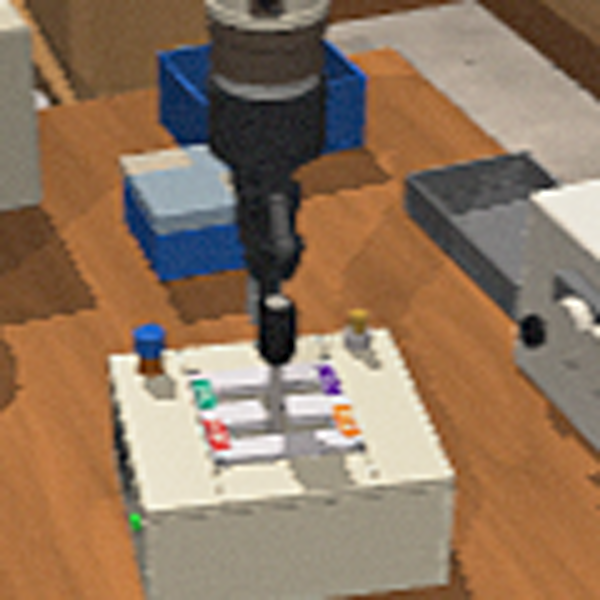

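View pics/wrist2.png

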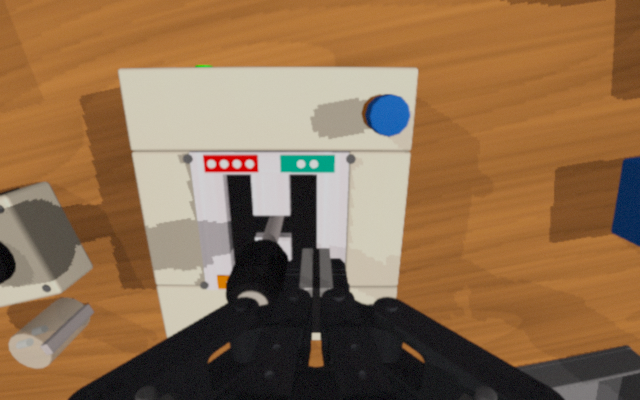

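```bash
python3 -m inch '[-1,0,-5,0,0, -1,0,-10,0,0, -1,0,-15,0,0, -1,0,-20,0,0, -1,0,-20,0,0]'
python3 - <<'E'
from h import *
grab('side','side3');grab('wrist','wrist3');crop('side3',270,110,390,230,5,'b3')
E
```

```text
clock: 3.25
eef_pos: [0.5323, 0.0875, 0.2179]
tool_rot: [0.101, 0.995, -0.0, -0.0]
ft_force: [-0.3, 1.1, 0.1]
grip_width: -0.0002
```

View pics/b3.png

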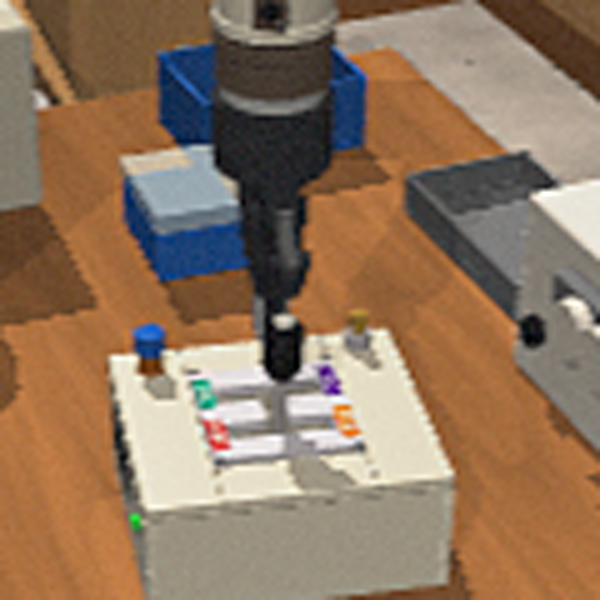

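View pics/wrist3.png

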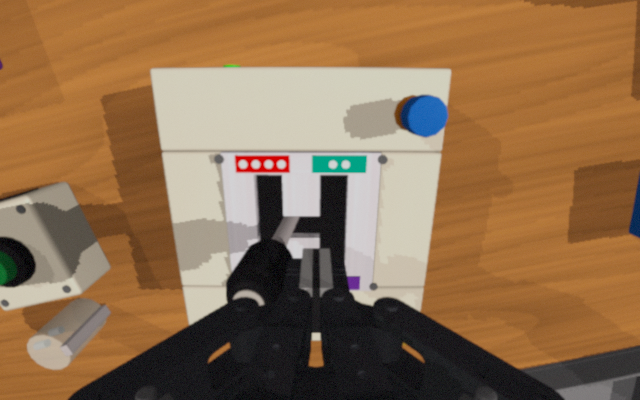

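```bash
python3 -m inch '[-1,-2,-5,0,0, -1,-2,-10,0,0, -1,-2,-15,0,0, -1,-2,-18,0,0, -1,-2,-18,0,0]'
python3 - <<'E'
from h import *
print(sensors.get_obs()['ft_force'])
grab('side','side4');grab('wrist','wrist4');grab('top','top4');crop('side4',270,110,390,230,5,'b4')
E
```

```text
clock: 3.85
eef_pos: [0.5307, 0.0696, 0.2178]
tool_rot: [0.101, 0.995, -0.0, -0.0]
ft_force: [-0.7, 1.5, 0.2]
grip_width: 0.0003
[-0.70979129  1.46355212  0.19471514]
```

View pics/b4.png

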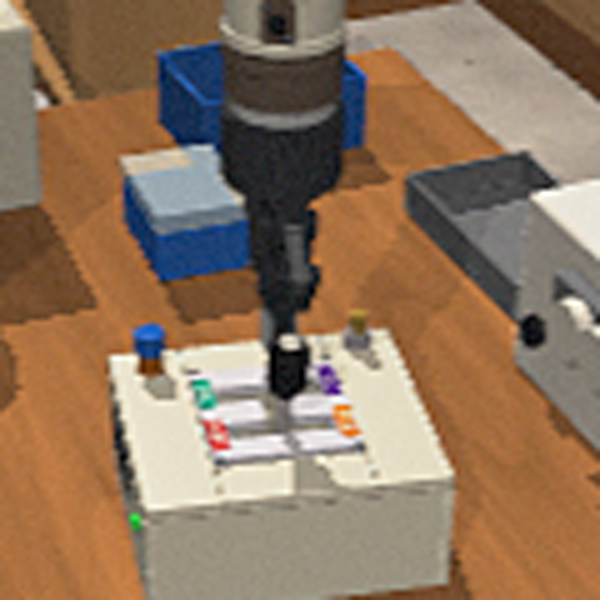

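View pics/wrist4.png

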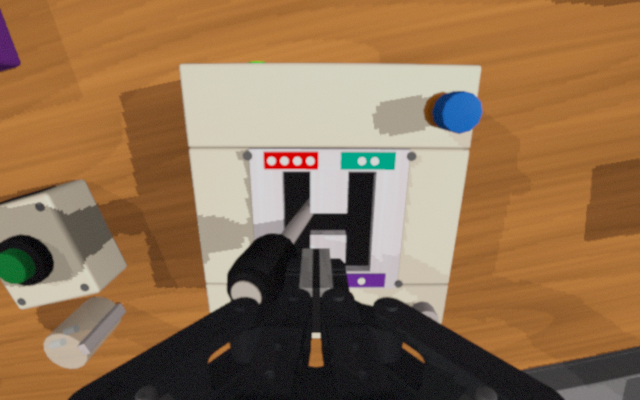

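The lever follows the finger to the right. The cap is at (245,292) in the wrist view and at crop (289,343) in the side view.

```bash
cat >> h.py <<'E'
O=np.array([.530,.078]);Y=-.203
def con(p):
    c,s=np.cos(Y),np.sin(Y);d=np.array(p)[:2]-O;return np.array([c*d[0]+s*d[1],-s*d[0]+c*d[1]])
def lever(p):
    q=con(p);h=p[2]-.003;return 'cx,cy',q.round(4),'z',p[2].round(4),'across',np.arctan2(-q[1],h).round(3),'fwd',np.arctan2(q[0],h).round(3),'len',np.sqrt(q@q+h*h)
E
python3 - <<'E'
from h import *
w=load('wrist4');s=load('side4')
p=tri([(w,245,292),(s,270+289/5,110+343/5)]);print(p,lever(p))
print(onz(w,245,292,.170),onz(s,270+289/5,110+343/5,.170))
print(con([.5307,.0696]))
crop('top4',250,140,330,230,6,'t4')
E
```

```text
[0.52590229 0.03871059 0.16802487] ('cx,cy', array([ 0.0039, -0.0393]), 'z', np.float64(0.168), 'across', np.float64(0.234), 'fwd', np.float64(0.024), 'len', np.float64(0.16968693845024627))
[0.52372731 0.0396704  0.17      ] [0.52558905 0.03653325 0.17      ]
[ 0.00237914 -0.00808639]
```

View pics/t4.png

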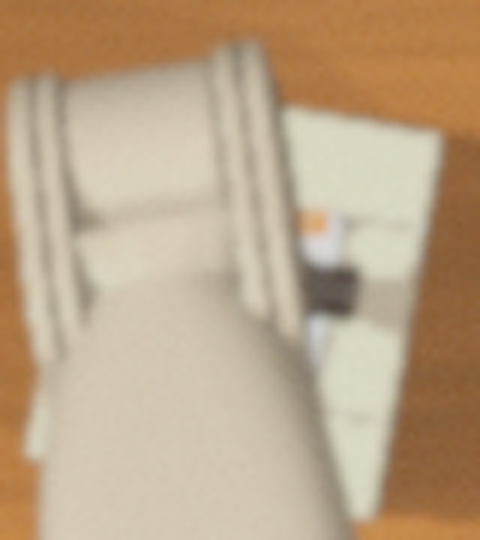

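```bash
python3 -m inch '[-1,0,10,0,0, -1,0,14,-25,0, -1,0,14,-55,0, -1,20,-5,-60,0, -1,48,-26,-60,0, -1,48,-26,-60,0]'; python3 -m inch '[-1,0,0,30,0, -1,0,0,60,0, -1,0,0,67,0, -1,0,0,67,0]'
python3 - <<'E'
from h import *
print(con(sensors.get_obs()['eef_pos']))
grab('side','side5');grab('wrist','wrist5');crop('side5',270,110,390,230,5,'b5')
E
```

```text
clock: 4.6
eef_pos: [0.475, 0.0536, 0.2779]
tool_rot: [0.101, 0.995, -0.001, -0.002]
ft_force: [0.8, 0.2, -0.4]
grip_width: 0.0002
clock: 5.0
eef_pos: [0.4782, 0.0547, 0.21]
tool_rot: [0.101, 0.995, -0.0, -0.001]
ft_force: [0.4, -0.6, 0.4]
grip_width: -0.0002
[-0.04603827 -0.03330266]
```

View pics/b5.png

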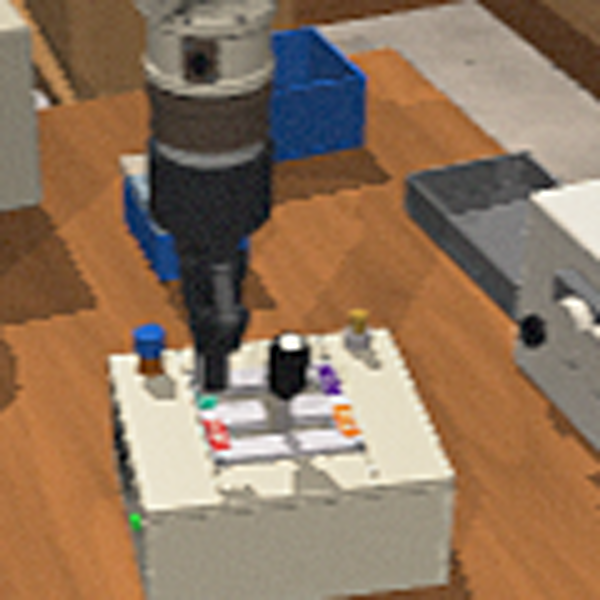

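View pics/wrist5.png

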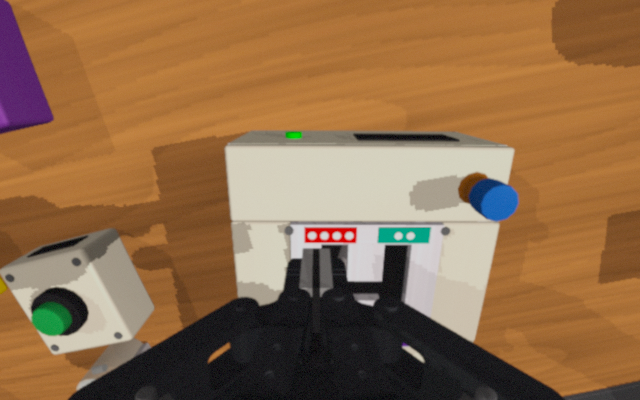

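The lever stayed at the right and the finger is behind the knob. Now I'll push forward.

```bash
python3 -m inch '[-1,-8,-1.5,0,0, -1,-16,-1.5,0,0, -1,-24,-1.5,0,0, -1,-32,-1.5,0,0, -1,-38,-1.5,0,0, -1,-44,-1.5,0,0, -1,-50,-1.5,0,0, -1,-50,-1.5,0,0]'
python3 - <<'E'
from h import *
print(con(sensors.get_obs()['eef_pos']))
grab('side','side6');grab('wrist','wrist6');crop('side6',270,110,390,230,5,'b6')
E
```

```text
clock: 5.9
eef_pos: [0.5279, 0.0427, 0.2105]
tool_rot: [0.101, 0.995, 0.0, -0.0]
ft_force: [-1.2, 0.5, 0.7]
grip_width: 0.0002
[ 0.00501546 -0.03499475]
```

View pics/b6.png

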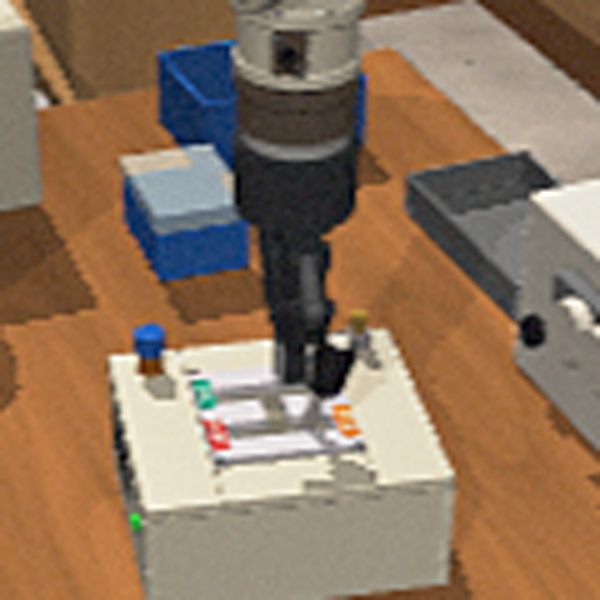

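It is going into slot three, leaning forward. I'll continue slowly and watch the force.

```bash
python3 -m inch '[-1,-4,0,0,0, -1,-8,0,0,0, -1,-12,0,0,0, -1,-12,0,0,0]';python3 -m inch '[-1,-2,0,0,0, -1,-4,0,0,0, -1,-4,0,0,0]';python3 -m inch '[-1,-1,0,0,0, -1,-2,0,0,0, -1,-2,0,0,0]'
```

```text
clock: 6.4
eef_pos: [0.5395, 0.0403, 0.2108]
tool_rot: [0.101, 0.995, -0.0, 0.0]
ft_force: [-0.7, 0.9, -0.1]
grip_width: 0.0004
clock: 6.7
eef_pos: [0.5432, 0.0395, 0.2109]
tool_rot: [0.101, 0.995, -0.0, 0.0]
ft_force: [-1.9, 0.4, -0.5]
grip_width: -0.0002
clock: 7.0
eef_pos: [0.545, 0.0392, 0.2109]
tool_rot: [0.101, 0.995, -0.0, 0.0]
ft_force: [-0.3, -0.2, -0.7]
grip_width: -0.0002
```

```bash
python3 - <<'E'
from h import *
print(con(sensors.get_obs()['eef_pos']))
grab('side','side7');crop('side7',270,110,390,230,5,'b7')
E
python3 -m inch '[-1,-1,0,0,0, -1,-2,0,0,0, -1,-2,0,0,0]'
```

```text
[ 0.02250504 -0.03498663]
clock: 7.35
eef_pos: [0.5466, 0.0389, 0.2108]
tool_rot: [0.101, 0.995, 0.0, -0.0]
ft_force: [-2.8, 1.2, 1.1]
grip_width: 0.0
```

View pics/b7.png

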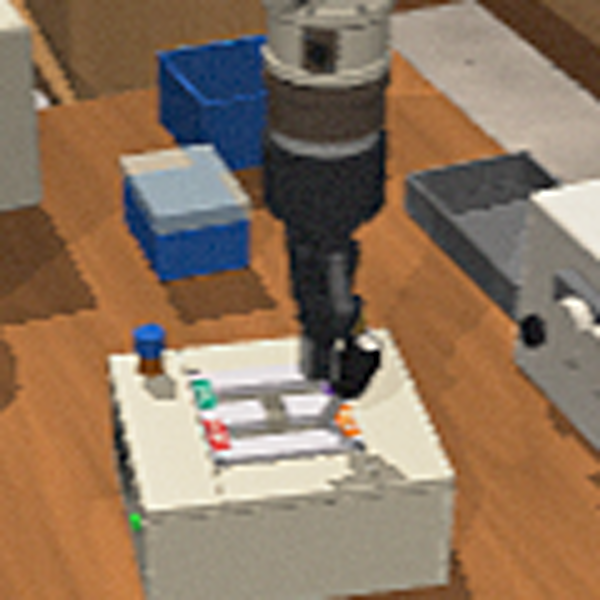

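```bash
for i in 1; do python3 -m inch '[-1,-1,0,0,0, -1,-2,0,0,0, -1,-2,0,0,0]'; python3 -m inch '[-1,-1,0,0,0, -1,-1,0,0,0]'; done
```

```text
clock: 7.65
eef_pos: [0.5476, 0.0386, 0.2105]
tool_rot: [0.101, 0.995, 0.0, -0.002]
ft_force: [-6.3, 1.9, 1.6]
grip_width: 0.0001
clock: 7.85
eef_pos: [0.5479, 0.0386, 0.2104]
tool_rot: [0.101, 0.995, 0.0, -0.002]
ft_force: [-7.5, 1.4, 1.8]
grip_width: -0.0002
```

The force is climbing while motion stalls, so the lever is at the slot's end stop. One more nudge, then back off, rise and check.

```bash
python3 -m inch '[-1,-1.5,0,0,0, -1,-1.5,0,0,0]'; python3 -m inch '[-1,15,0,0,0, -1,35,0,0,0, -1,45,0,-30,0, -1,45,0,-70,0, -1,45,0,-90,0, -1,45,0,-90,0]'
python3 - <<'E'
from h import *
grab('side','side8');grab('wrist','wrist8');grab('top','top8');crop('side8',270,110,390,230,5,'b8')
E
```

```text
clock: 8.05
eef_pos: [0.5485, 0.0384, 0.2103]
tool_rot: [0.1, 0.995, 0.0, -0.003]
ft_force: [-10.7, 1.9, 4.2]
grip_width: 0.0003
clock: 8.65
eef_pos: [0.51, 0.047, 0.3055]
tool_rot: [0.101, 0.995, 0.001, 0.006]
ft_force: [-0.6, 0.3, 0.6]
grip_width: -0.0001
```

View pics/b8.png

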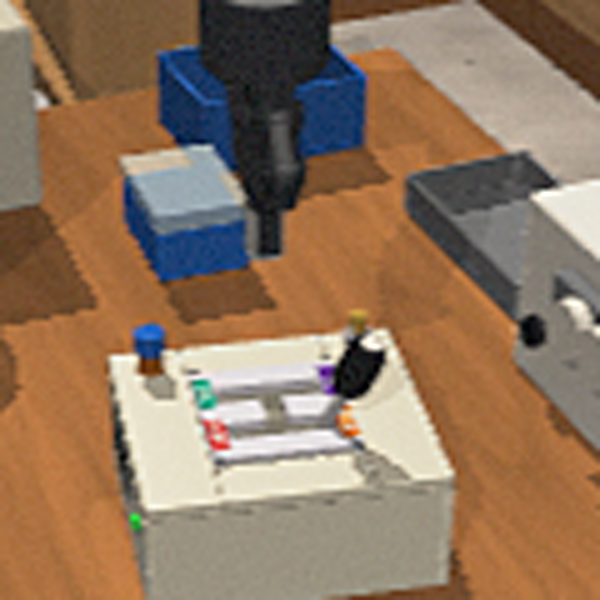

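View pics/wrist8.png

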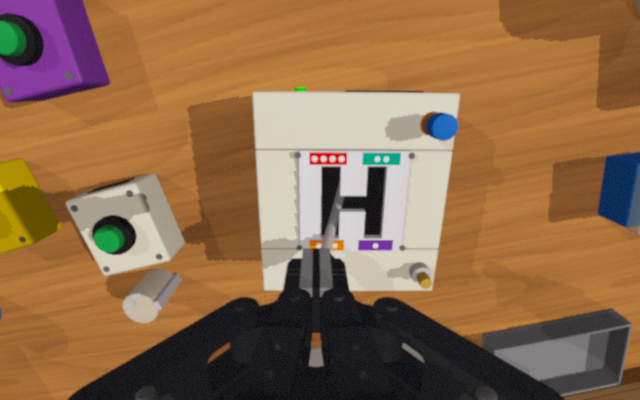

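The lever leans forward in the orange slot. In the side crop the cap is at (373,344). I'll check the angle numerically.

```bash
python3 - <<'E'
from h import *
s=load('side8');
def sph(c,u,v,L=.1695):
    o,r=ray(c,u,v);d=o-np.array([*O,.003]);b=d@r;q=b*b-(d@d-L*L);return o+r*(-b-np.sqrt(q))
p=sph(s,270+373/5,110+344/5);print(lever(p))
p=sph(load('side4'),270+289/5,110+343/5);print(lever(p))
crop('top8',250,140,390,230,5,'t8')
w=load('wrist8')
print('btn w',onz(w,109,238,.072))
E
```

```text
('cx,cy', array([ 0.0606, -0.0339]), 'z', np.float64(0.1576), 'across', np.float64(0.216), 'fwd', np.float64(0.374), 'len', np.float64(0.16950000000000073))
('cx,cy', array([ 0.0047, -0.0385]), 'z', np.float64(0.168), 'across', np.float64(0.229), 'fwd', np.float64(0.029), 'len', np.float64(0.16949999999999882))
btn w [ 0.52603509 -0.18278236  0.072     ]
```

View pics/t8.png

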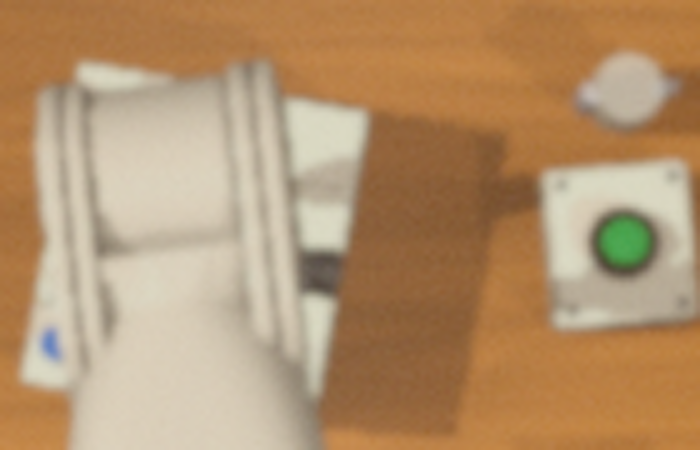

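```bash
python3 -m inch '[-1,-10,-37,0,0, -1,-23,-80,0,0, -1,-36,-125,0,0, -1,-48,-170,0,0, -1,-60,-210,0,0, -1,-64,-227,0,0, -1,-64,-227,0,0, -1,-64,-227,0,0]'; python3 -m inch '[-1,0,0,40,0, -1,0,0,85,0, -1,0,0,120,0, -1,0,0,138,0, -1,0,0,138,0]'
python3 - <<'E'
from h import *
grab('side','side9');grab('wrist','wrist9');grab('top','top9');crop('side9',310,160,430,290,4.5,'b9');crop('top9',240,130,450,280,3.8,'t9')
E
```

```text
clock: 9.6
eef_pos: [0.524, -0.1878, 0.2997]
tool_rot: [0.101, 0.995, 0.001, -0.001]
ft_force: [0.6, 1.0, 0.9]
grip_width: -0.0002
clock: 10.1
eef_pos: [0.5222, -0.1854, 0.1595]
tool_rot: [0.099, 0.995, 0.001, -0.004]
ft_force: [-0.3, 0.0, 0.6]
grip_width: 0.0003
```

View pics/b9.png

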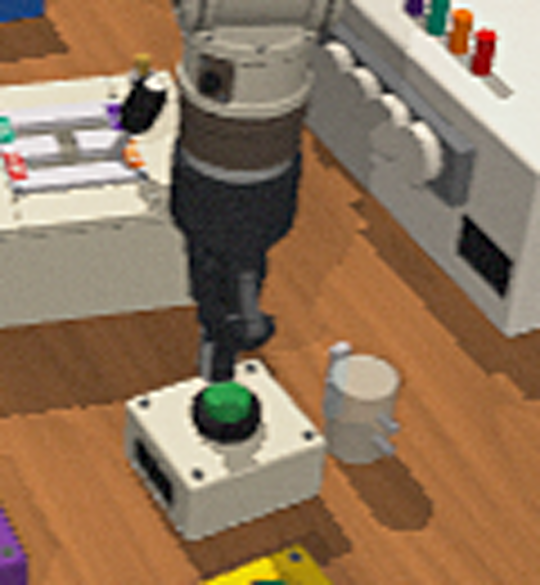

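View pics/wrist9.png

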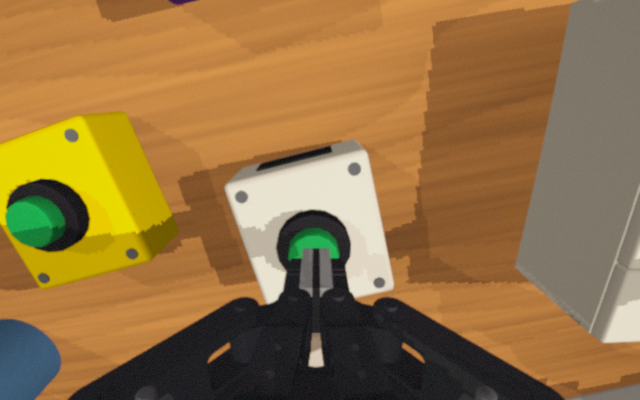

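View pics/t9.png

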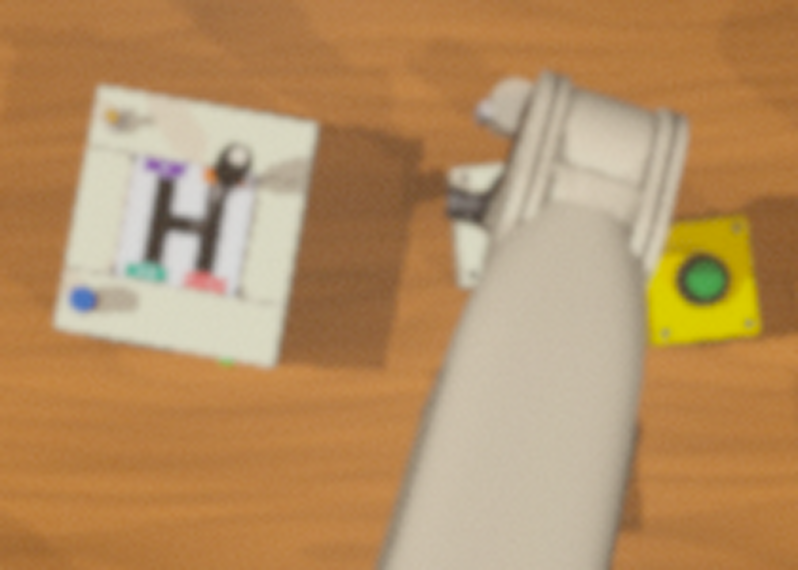

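The top view shows the lever in slot 3, with the cap at crop (237,157). The fingertips hang just above the green button. I'll shift slightly and press.

```bash
python3 - <<'E'
from h import *
t,f,_=setup();t=load('top9');s=load('side9')
p=tri([(t,*f(237,157)),(s,310+154/4.5,160+92/4.5)]);print(lever(p))
E
python3 -m inch '[-1,-5,-2,4,0, -1,-5,-2,8,0, -1,-5,-2,11,0, -1,-5,-2,14,0, -1,-5,-2,15,0, -1,-5,-2,15,0]'; python3 -m inch '[-1,0,0,2,0, -1,0,0,3,0, -1,0,0,3,0]'
```

```text
('cx,cy', array([ 0.057 , -0.0365]), 'z', np.float64(0.1534), 'across', np.float64(0.238), 'fwd', np.float64(0.362), 'len', np.float64(0.16488043034669927))
clock: 10.85
eef_pos: [0.5286, -0.1913, 0.1476]
tool_rot: [0.101, 0.995, 0.0, -0.0]
ft_force: [0.3, 0.5, -0.5]
grip_width: -0.0
clock: 11.15
eef_pos: [0.5288, -0.1913, 0.1448]
tool_rot: [0.101, 0.995, 0.0, -0.0]
ft_force: [1.2, 0.3, -0.6]
grip_width: 0.0004
```

```bash
python3 -m inch '[-1,0,0,1.5,0, -1,0,0,3,0, -1,0,0,3,0]'; python3 -m inch '[-1,0,0,1.5,0, -1,0,0,3,0, -1,0,0,3,0]';  python3 -m inch '[-1,0,0,1,0, -1,0,0,2,0, -1,0,0,2,0]'
```

```text
clock: 11.45
eef_pos: [0.5289, -0.1913, 0.142]
tool_rot: [0.101, 0.995, -0.0, 0.0]
ft_force: [0.2, -0.0, 3.1]
grip_width: 0.0
clock: 11.75
eef_pos: [0.5289, -0.1913, 0.139]
tool_rot: [0.101, 0.995, -0.0, 0.0]
ft_force: [-0.1, 0.4, 4.1]
grip_width: 0.0001
clock: 12.05
eef_pos: [0.5289, -0.1913, 0.1386]
tool_rot: [0.101, 0.995, -0.0, 0.001]
ft_force: [-3.9, 0.8, 12.8]
grip_width: -0.0002
```

The button is bottomed: 12.8 N and motion stopped. Now I'll release straight up and clear.

```bash
python3 -m inch '[-1,0,0,-5,0, -1,0,0,-20,0, -1,0,0,-60,0, -1,0,0,-105,0, -1,0,0,-140,0, -1,40,0,-150,0, -1,80,0,-150,0, -1,80,0,-150,0]'; python3 -m inch '[-1,40,0,0,0, -1,70,0,0,0, -1,70,0,0,0]'
python3 - <<'E'
from h import *
grab('side','side10');grab('top','top10');crop('top10',240,130,450,280,3.8,'t10');crop('side10',270,130,430,290,3.7,'b10')
print(sensors.get_obs()['ft_force'])
E
```

```text
clock: 12.85
eef_pos: [0.4452, -0.1737, 0.2857]
tool_rot: [0.101, 0.995, 0.001, -0.003]
ft_force: [1.2, 0.9, -0.4]
grip_width: -0.0003
clock: 13.15
eef_pos: [0.3788, -0.1603, 0.2862]
tool_rot: [0.101, 0.995, 0.0, -0.002]
ft_force: [0.5, -0.3, 0.6]
grip_width: 0.0002
[ 0.51869506 -0.88421522  0.37474318]
```

View pics/t10.png

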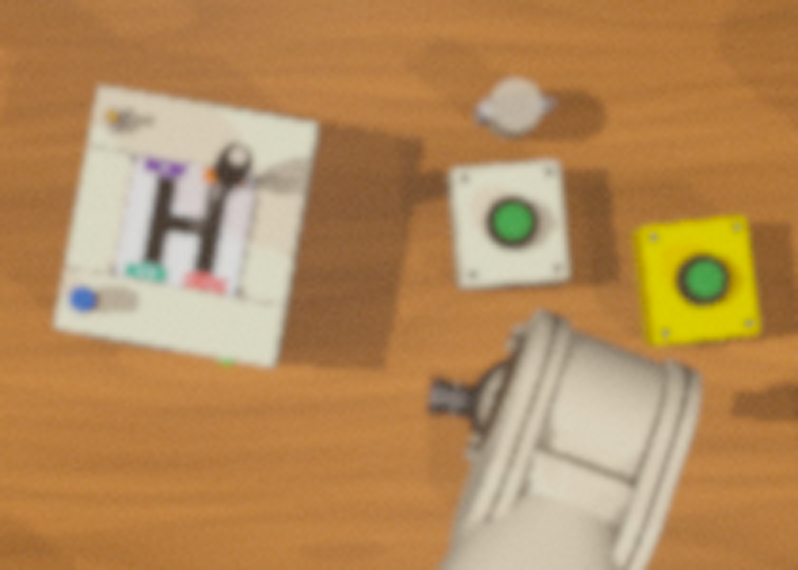

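View pics/b10.png

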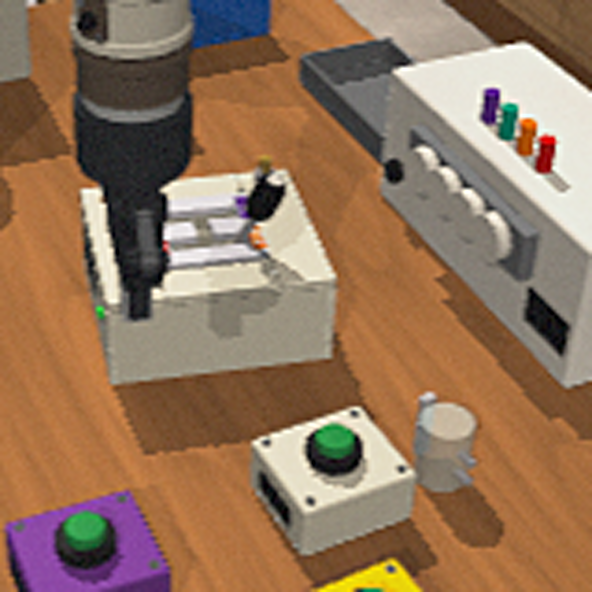

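The lever is home in slot 3, with its cap unchanged at (237,157). The start button is back out, and the fitting, vial and cell stand at their original pixels. Nothing is in contact, so I'll hand in.

```bash
python3 -c "from workcell import order; print(order.job_done())"
```

```text
the job is handed in; nothing more can be done
None
```

I set the dispenser to channel three and then pressed start. I handed the job in at about 13 s.

- **Lever:** With closed fingertips I pushed it right along the cross slot to a lean of about 0.23 rad. I then pushed it forward into slot three (orange) until motion stalled at about 11 N against the end stop.
- **Start button:** I pressed the green button on the cream box until it bottomed at about 13 N, then released it straight up.

**Last checks:** The final top and side pictures show the lever in slot three and the button back out. The fitting, vial and cell are where they stood. The jar, mug, screwdriver and tip box were never approached, and I did not re-measure them. The gripper was clear of everything, with the force reading near zero.

**One disagreement:** My camera estimate of the forward lean was 0.36–0.37 rad, but the stop is at about 0.315 rad. I put this down to a few millimetres of measuring bias and relied on the force and the stall as the sign that the lever was home.

**Not measured:** I saw no sign of the knob having been pulled up, but I did not measure its lift directly.

My first two move commands were refused because of a typing error; the arm did not move.

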